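Read the bases of two tea boxes and sort them

ROBOT

A 6-joint arm with a two-finger parallel gripper is mounted at the origin on a cart in front of the work surface, level with it; the furniture and walls round the work are solid. World frame = base frame: x ahead of the robot, y to its left, z up, the work surface at z = 0. Lengths are in m, angles in rad, forces in N, time in s.
With the tool pointing down it reaches from about 0.35 to 0.975 m from the base axis. Payload 4.9 kg.
Tool frame: the origin (TCP) lies at the very end of the fingers, on their centre line; the grasp point (between the pads) lies 19 mm behind it; x points along the fingers, y is the direction in which the jaws open and shut, and the axes are right-handed (so a half turn about x gives the same grasp; the last joint's range is limited). The gripper opens to 85 mm and grips with 20 to 120 N. Pads are 22 mm wide; open, the fingers measure 114 mm over their backs; the gripper's body (76 mm by 85 mm) begins 54 mm behind the grasp point. The pads swing forward as they close: fully open they stand 13 mm farther back than shut.
Start: joints at [-1.41, 0.053, 1.613, -0, 1.476, -0.119], TCP at [0.173, -0.601, 0.231] pointing down, gripper open.
Joint ranges: [-3.01, 3.01], [-1.01, 2.22], [0.06, 2.58], [-1.02, 4.17], [0.09, 2.62], [-3.14, 3.14]. Speed limits (rad/s): [2.57, 2.57, 3.14, 3.14, 3.14, 3.14].

INTERFACE

Orientations are given as a rotation vector (axis times angle).
In Python, from station import ctrl, get_image, calibration, finish_job, search_frame, cut_out, mark_of gives the robot as it stands. The module is installed in compiled form; this text tells all that it offers.
- The arm moves only by the tool arm_command, never from a script. Its argument "plan" is a list that holds one entry, the list of rows, each a list of 7 numbers: the shift along the tool's x, y, z in m, then the turn, a rotation vector about the tool's x, y, z in degrees, then the finger opening in m, from 0 to 0.0854. A call has 1 to 20 rows; each row shifts and turns the pose as measured when the row begins, along the tool's axes as they then stand; what a row does not reach is not made up. A row lasts 1/12 s, in which the tool goes at most 41.7 mm and 7.16 degrees, less where a joint would pass 70% of its speed; a pose out of reach is approached as far as the arm can. A call with a gripper value outside its range is refused whole. The fingers move at their own pace and stop on an object; "squeeze" is the grip in N (left out, the last holds). Time passes only in rows, so rows that do not move let the fingers close. It gives the time, the measured TCP pose, the force and the opening at its end, in the units of the state.
- ctrl.get_obs(): the state, without advancing time (a new reading comes with each control period).
- get_image(name): name is "scene" or "top" or "wrist"; returns the picture (420x560x3 uint8, red, green, blue); there is no depth.
- calibration(name): a dict with "fx", "fy", "cx", "cy" (pixels), "cam_to_world" (4x4, takes a point from camera to world coordinates); the wrist camera has in their place "hand_eye" (4x4, takes a point from camera to tool coordinates, whose origin is the TCP and whose axes are the tool frame's). Camera axes: x right, y down, z forward; pixel columns grow to the right and rows downward; lengths in m; the calibration is good to about 2 mm. A picture is of the moment at which its call begins: read the wrist's pose just before it. calibration takes no time and is no camera call.
- finish_job(): hands the job in, once; it reports no verdict.
Trained networks look in the newest picture that a camera, given by its name, has taken for a name from the list of things; names that differ only in an ending like _2 or _b are one class to them, and where a whole thing is asked for, a point or a joint stands for the part that bears it (a point fixed in the world has none). Each returns a list of dicts, best first, with "conf" (0 to 1); they miss things now and then, are a little off and sometimes report something else, mostly with a low value. They report only what shows in the picture. A call takes as long as a camera call. They do not tell look-alikes from the thing itself.
- search_frame(camera, thing): "at" ([x, y, z] in m, in the coordinates of the camera as it stood for that picture, good to about 4 mm: the middle of the surface that is visible of it).
- cut_out(camera, thing): "mask" (420x560 bool, what is visible of it).
- mark_of(camera, thing): "at" ([x, y, z] in m, in the coordinates of the camera as it stood for that picture, good to about 4 mm: a listed point, or the origin of a listed thing).
The state is a dict: "t": time; "q": joint angles; "dq": joint speeds; "effort": joint torques, N m; "tool_pos": TCP position; "tool_rot": TCP orientation; "contact_force": force on the tool from outside, world axes, zero at the start; "wrist_torque": the same for the moment, N m; "opening": finger opening in m.
Only numpy, scipy, OpenCV 4.12 (cv2) and the standard library are available. Lean on these libraries where they do the work, as an engineer would, in place of code of your own. Each camera call takes 0.05 s, during which the arm holds its last target. There are 200 camera calls.

TASK

Two identical tea boxes stand on the worktop, each with a paper sticker hidden under its base, one round and one a long strip. First tip both boxes over away from you, so that each lies on its far side with its base facing you and the sticker can be read. Then sort them, still lying like that: slide the box with the strip straight back until it lies flat against the wooden rail, and slide the box with the round sticker to the left until its end is up against the upright plate of the bookend; leave the spice jar, the lemon and the salt shaker where they are.

Things in the scene. Friction and masses are not known exactly. Their poses are not given: they have to be found in the camera images.
- box_a (a point): centre of one of two identical dark tea boxes, solid, loose, 0.25 kg; 64 mm deep (own x, away from the robot), 129 mm wide (own y), 71 mm high (own z); starts upright, turned up to 0.12 rad; either may stand left. Rough card: pushed high on its near face it tips rather than slides. Tipped away it lies on its far side, 64 mm high, 71 mm deep, own x down, base facing the robot
- box_b (a point): centre of the other tea box, of the same look, size and mass, differing only in its sticker
- round_mark (a point): centre of the round white paper sticker (48 mm across), flat on the middle of the base of one of the boxes; hidden while that box stands. The box whose centre is 36 mm from it carries it
- strip_mark (a point): centre of the white paper strip sticker (110 x 16 mm, long way along the box's width), flat on the middle of the base of the other box; hidden while that box stands
- rail_face (a point): middle of the near face of a fixed light-wood rail behind the boxes, 580 mm long (own y, left-right, 290 mm to either side), 40 mm high; point 20 mm above the worktop; own x points away from the robot, square to the face. A wall cabinet hangs over the rail (underside 0.48 m up, front about 50 mm nearer than the rail): lean the hand back towards the robot here
- bookend_face (a point): point on the right-hand face of the upright plate of a fixed grey steel bookend at the left end of the work, 50 mm above the worktop, mid-width; plate 140 mm wide (own x, away from the robot), 110 mm high; own y points left, into the plate; its foot lies on the left side of the plate
- spice_c (a point): centre of a loose spice jar, 46 mm across, 106 mm high, behind the lane to the left; to be left alone
- lemon_c (a point): centre of a loose lemon, 76 x 54 x 56 mm, behind the rail; to be left alone
- salt_c (a point): centre of a loose salt shaker, 44 mm across, 90 mm high, at the left in front; to be left alone
There are look-alikes about, which are no part of the job. Leave any green look-alike of the part that bears box_a alone.

How it is judged:
On the way, in this order (a step that is already met when the one before it is completed fails the run):
1. one box lies on its far side, base facing the robot (angle between any of box_a, box_b's own x axis and vertical above 2.95 rad), for 0.2 s.
2. both boxes lie on their far sides, bases facing the robot, before either is at its sorted place (angle between each of box_a, box_b's own x axis and vertical above 2.95 rad and not (angle between box_b's own x axis and vertical above 2.95 rad and x of box_b in the frame of rail_face between -0.0475 and -0.03 m and y of box_b in the frame of rail_face between -0.29 and 0.29 m and angle between the y axis of box_b and the y axis of rail_face, either way round below 0.12 rad and height (world z) of box_b below 0.042 m) and not (angle between box_a's own x axis and vertical above 2.95 rad and y of box_a in the frame of bookend_face between -0.079 and -0.055 m and x of box_a in the frame of bookend_face between -0.065 and 0.065 m and angle between the y axis of box_a and the y axis of bookend_face, either way round below 0.25 rad and height (world z) of box_a below 0.042 m)), for 0.2 s.
3. one of the boxes is at its sorted place (((angle between box_b's own x axis and vertical above 2.95 rad and x of box_b in the frame of rail_face between -0.0475 and -0.03 m and y of box_b in the frame of rail_face between -0.29 and 0.29 m and angle between the y axis of box_b and the y axis of rail_face, either way round below 0.12 rad and height (world z) of box_b below 0.042 m) or (angle between box_a's own x axis and vertical above 2.95 rad and y of box_a in the frame of bookend_face between -0.079 and -0.055 m and x of box_a in the frame of bookend_face between -0.065 and 0.065 m and angle between the y axis of box_a and the y axis of bookend_face, either way round below 0.25 rad and height (world z) of box_a below 0.042 m))), for 0.2 s.
At the end, for the whole second after the job is handed in: Both boxes lie on their far sides, bases facing the robot: strip box against the rail (gap under 12 mm, parallel within 7 degrees), round-sticker box with its left end against the bookend plate (gap under 14 mm, square within 14 degrees, its middle within 65 mm of the plate's, front to back) (angle between each of box_b, box_a's own x axis and vertical above 2.95 rad and x of box_b in the frame of rail_face between -0.0475 and -0.03 m and y of box_b in the frame of rail_face between -0.29 and 0.29 m and angle between the y axis of box_b and the y axis of rail_face, either way round below 0.12 rad and height (world z) of each of box_b, box_a below 0.042 m and y of box_a in the frame of bookend_face between -0.079 and -0.055 m and x of box_a in the frame of bookend_face between -0.065 and 0.065 m and angle between the y axis of box_a and the y axis of bookend_face, either way round below 0.25 rad); the robot touches nothing.
It fails at once if the spice jar was moved more than 30 mm or knocked over (distance of spice_c from where it was at the start of the episode above 0.03 m or angle between spice_c's own z axis and vertical above 0.6 rad).
It fails at once if the lemon was moved more than 30 mm or knocked over (distance of lemon_c from where it was at the start of the episode above 0.03 m).
It fails at once if the salt shaker was moved more than 30 mm or knocked over (distance of salt_c from where it was at the start of the episode above 0.03 m or angle between salt_c's own z axis and vertical above 0.6 rad).
It also fails if it takes over 64 s, if anything falls off the work surface, if the arm or the gripper's body presses on something with over 40 N, if the wrist force passes 120 N, or if a joint passes its speed limit or range.

## Working session

There is one attempt and no reset: what is moved stays moved. The work goes in short steps, Python scripts to look and compute and a tool call to move; the robot and the scene stay as the last step left them, time stands still between calls to the robot, and variables do not carry over. Pictures are saved under pics/ and viewed, about 8 in all and at most 12, crops included, and the job is handed in when it is done.

Besides the shell and the picture viewer there is one more tool, called after "Call:" by a JSON object that holds its "fn" and its "kwargs", one argument or row to a line. arm_command: Moves the arm, as the interface text tells. Its arguments: {"type":"object","properties":{"plan":{"type":"array","items":{"type":"array","items":{"type":"array","items":{"type":"number"}}}},"squeeze":{"type":"number"}},"required":["plan"]}

```bash
mkdir -p pics; cat > h.py <<'E'
import numpy as np, cv2
from scipy.spatial.transform import Rotation as R
from station import *
def T(cam):
    c=calibration(cam)
    if 'cam_to_world' in c: return np.array(c['cam_to_world'])
    o=ctrl.get_obs(); M=np.eye(4); M[:3,:3]=R.from_rotvec(o['tool_rot']).as_matrix(); M[:3,3]=o['tool_pos']
    return M@np.array(c['hand_eye'])
def w(cam,p): return (T(cam)@np.r_[p,1])[:3]
def px(cam,p):
    c=calibration(cam); q=np.linalg.inv(T(cam))@np.r_[p,1]; return np.array([c['fx']*q[0]/q[2]+c['cx'],c['fy']*q[1]/q[2]+c['cy']])
def onplane(cam,uv,z):
    c=calibration(cam); M=T(cam); d=M[:3,:3]@np.array([(uv[0]-c['cx'])/c['fx'],(uv[1]-c['cy'])/c['fy'],1]); o=M[:3,3]
    return o+d*(z-o[2])/d[2]
def save(cam,name):
    im=get_image(cam); cv2.imwrite(f'pics/{name}.png',im[:,:,::-1]); return im
E
python3 - <<'E'
from h import *
for cam in('scene','top'):
    save(cam,cam+'0')
    print(cam,T(cam).round(3).tolist(),calibration(cam)['fx'])
    for th in('box_a','rail_face','bookend_face','spice_c','lemon_c','salt_c'):
        for d in mark_of(cam,th)[:4]: print(th,round(d['conf'],2),w(cam,d['at']).round(3),px(cam,w(cam,d['at'])).round())
o=ctrl.get_obs();print(o['t'],o['tool_pos'],R.from_rotvec(o['tool_rot']).as_matrix().round(3))
E
```

```text
scene [[-0.21, -0.647, 0.733, -0.255], [-0.977, 0.156, -0.143, 0.233], [-0.022, -0.747, -0.665, 0.781], [0.0, 0.0, 0.0, 1.0]] 414.84428211201566
box_a 0.94 [ 0.469 -0.183  0.036] [377. 217.]
box_a 0.68 [0.479 0.036 0.033] [295. 229.]
box_a 0.64 [0.197 0.367 0.038] [166. 354.]
rail_face 0.93 [ 0.671 -0.062  0.024] [311. 181.]
bookend_face 0.63 [0.557 0.377 0.051] [158. 225.]
spice_c 0.66 [0.684 0.271 0.05 ] [196. 188.]
lemon_c 0.57 [ 0.76  -0.155  0.029] [332. 159.]
salt_c 0.93 [0.334 0.397 0.042] [150. 299.]
top [[0.024, -0.995, 0.092, 0.399], [-0.999, -0.021, 0.029, 0.082], [-0.026, -0.092, -0.995, 1.261], [0.0, 0.0, 0.0, 1.0]] 453.18743936192294
box_a 0.96 [ 0.47  -0.184  0.036] [395. 221.]
box_a 0.73 [0.198 0.368 0.035] [187. 318.]
box_a 0.64 [0.478 0.036 0.04 ] [313. 216.]
rail_face 0.79 [ 0.677 -0.061  0.022] [349. 146.]
bookend_face 0.79 [0.561 0.379 0.049] [187. 182.]
bookend_face 0.53 [ 0.763 -0.15   0.029] [382. 115.]
spice_c 0.87 [0.678 0.275 0.054] [227. 141.]
lemon_c 0.57 [0.335 0.394 0.043] [179. 266.]
lemon_c 0.43 [ 0.76  -0.151  0.028] [382. 116.]
salt_c 0.83 [0.336 0.392 0.041] [179. 266.]
0.7 [ 0.17261796 -0.60067794  0.23132754] [[ 0.     0.276 -0.961]
 [-0.    -0.961 -0.276]
 [-1.     0.     0.   ]]
```

```bash
python3 -c "
import cv2,numpy as np
a=cv2.imread('pics/top0.png');b=cv2.imread('pics/scene0.png')
c=cv2.resize(a[90:350,150:450],(690,598));cv2.imwrite('pics/topc.png',c)"
```

```text
(no output)
```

View pics/scene0.png

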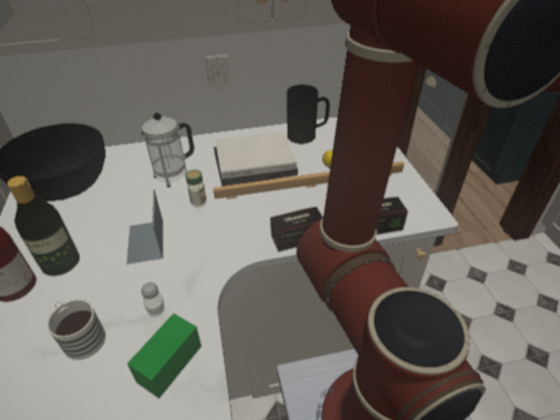

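View pics/topc.png

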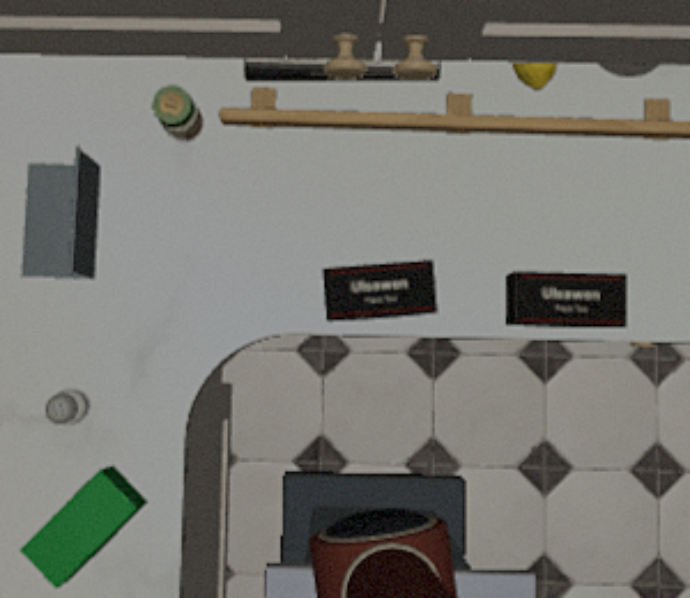

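The scene view shows dark boxes at (297,228) and (390,217), the latter partly hidden by the arm. In the top crop the left box is at (380,290), the right box at (570,300), the green look-alike at (85,525) and the rail along y≈125. The two dark "Ulsawen" boxes are the ones meant. They match the description and stand before the rail, while the green one is the excluded look-alike. The crop already confirms this.

```bash
cat >> h.py <<'E'
def tgt(tilt,yaw=0,flip=0):
    # tool x fwd/down with tilt; tool y = world -y turned by yaw
    s,c=np.sin(np.radians(tilt)),np.cos(np.radians(tilt))
    return R.from_euler('z',yaw)*R.from_matrix(np.array([[s,0,-c],[0,-1,0],[-c,0,-s]]).T)
def rel(pos,Rt):
    o=ctrl.get_obs(); Rc=R.from_rotvec(o['tool_rot'])
    print('t',o['t'],'pos',o['tool_pos'].round(4),'q',o['q'].round(2))
    print('turn deg',np.degrees((Rc.inv()*Rt).as_rotvec()).round(1),'then shift',Rt.inv().apply(np.array(pos)-o['tool_pos']).round(4))
E
python3 - <<'E'
from h import *
f=lambda x,y,z:onplane('top',(150+x/2.3,90+y/2.3),z)
for n,c in(('L',[(324,268),(433,261),(437,312),(328,320)]),('R',[(517,274),(626,275),(626,325),(517,323)])):
    P=np.array([f(x,y,.071) for x,y in c]); a=P[0]+P[3]-P[1]-P[2]; print(n,P.mean(0).round(4),'yaw',np.arctan2(-a[0],a[1]).round(3))
a,b=f(220,122,.04),f(690,135,.04); print('rail top near edge',a,b,np.arctan2(-(a-b)[0],(a-b)[1]))
a,b=f(97,163,.11),f(94,277,0.0);print('bookend',a,b, f(80,148,.11))
rel((.40,-.184,.15),tgt(30))
E
```

```text
L [0.476  0.0312 0.071 ] yaw 0.091
R [ 0.4705 -0.1854  0.071 ] yaw 0.008
rail top near edge [0.67490949 0.22447665 0.04      ] [ 0.66910499 -0.33116391  0.04      ] -0.010446135546136534
bookend [0.60975987 0.35356837 0.11      ] [0.48904359 0.37720684 0.        ] [0.62651521 0.37355883 0.11      ]
t 0.7 pos [ 0.1726 -0.6007  0.2313] q [-1.41  0.05  1.61 -0.    1.48 -0.12]
turn deg [15.7 29.8  4.2] then shift [ 0.1841 -0.4167 -0.1563]
```

Call:
{"fn": "arm_command", "kwargs": {
  "plan": [
    [[0,0,0,3.1,6,0.8,0.085],[0,0,0,3.1,6,0.8,0.085],[0,0,0,3.1,6,0.8,0.085],[0,0,0,3.1,6,0.8,0.085],[0,0,0,3.1,6,0.8,0.085],[0.013,-0.03,-0.011,0,0,0,0.085],[0.013,-0.03,-0.011,0,0,0,0.085],[0.013,-0.03,-0.011,0,0,0,0.085],[0.013,-0.03,-0.011,0,0,0,0.085],[0.013,-0.03,-0.011,0,0,0,0.085],[0.013,-0.03,-0.011,0,0,0,0.085],[0.013,-0.03,-0.011,0,0,0,0.085],[0.013,-0.03,-0.011,0,0,0,0.085],[0.013,-0.03,-0.011,0,0,0,0.085],[0.013,-0.03,-0.011,0,0,0,0.085],[0.013,-0.03,-0.011,0,0,0,0.085],[0.013,-0.03,-0.011,0,0,0,0.085]]
  ]
}}

```text
t: 2.12
tool_pos: [0.3743, -0.2382, 0.1672]
tool_rot: [-2.735, 0.039, 1.525]
contact_force: [0.7, -0.6, -0.6]
opening: 0.0848
```

```bash
python3 -c "
from h import *
rel((.405,-.186,.062),tgt(30,.005))"
```

```text
t 2.1167 pos [ 0.3743 -0.2382  0.1672] q [-1.03 -0.72  2.39  0.49  1.2   0.45]
turn deg [-1.4 -1.7 -1.1] then shift [ 0.1066 -0.052   0.0258]
```

Call:
{"fn": "arm_command", "kwargs": {
  "plan": [
    [[0,0,0,-0.5,-6.5,-0.4,0.085],[0,0,0,-0.5,-6.5,-0.4,0.085],[0,0,0,-0.4,-6.5,-0.3,0.085],[0,-0.026,0,0,0,0,0.085],[0,-0.026,0,0,0,0,0.085]]
  ]
}}

```text
t: 2.53
tool_pos: [0.3709, -0.1754, 0.1565]
tool_rot: [-2.413, -0.025, 2.004]
contact_force: [0.5, 1.0, -0.3]
opening: 0.0853
```

```bash
python3 -c "
from h import *
rel((.41,-.186,.062),tgt(12,.005))"
```

```text
t 2.5333 pos [ 0.3709 -0.1754  0.1565] q [-0.72 -0.59  2.27  0.14  1.33  0.82]
turn deg [0.1 1.4 0.9] then shift [ 0.1005  0.0108 -0.0186]
```

Call:
{"fn": "arm_command", "kwargs": {
  "plan": [
    [[0.025,0.002,-0.005,0,0.7,0.4,0.085],[0.025,0.002,-0.005,0,0.7,0.4,0.085],[0.025,0.002,-0.005,0,0,0,0.085],[0.022,0.002,-0.004,0,0,0,0.085],[0,0,0,0,0,0,0.085]]
  ]
}}

```text
t: 2.95
tool_pos: [0.4137, -0.1794, 0.0662]
tool_rot: [2.439, 0.013, -1.959]
contact_force: [-0.8, 0.4, -0.5]
opening: 0.0853
```

```bash
python3 -c "
from h import *
rel((.478,-.186,.064),tgt(12,.005)); save('wrist','w1')"
```

```text
t 2.95 pos [ 0.4137 -0.1794  0.0662] q [-0.66 -0.36  2.28  0.15  1.05  0.84]
turn deg [ 0.6 -0.5 -0.2] then shift [ 0.0155  0.0069 -0.0624]
```

Call:
{"fn": "arm_command", "kwargs": {
  "plan": [
    [[0.006,0.003,-0.008,0,0,0,0.085],[0.002,0.002,-0.01,0,0,0,0.085],[0.002,0,-0.01,0,0,0,0.085],[0.002,0,-0.01,0,0,0,0.085],[0.002,0,-0.01,0,0,0,0.085]]
  ]
}}

```text
t: 3.42
tool_pos: [0.4662, -0.1863, 0.071]
tool_rot: [2.443, 0.005, -1.949]
contact_force: [0.2, 0.3, -0.4]
opening: 0.085
```

```bash
python3 -c "
from h import *
rel((.478,-.186,.064),tgt(12,.005)); a=save('top','t1')[140:290,280:480];b=save('wrist','w1')
b=cv2.resize(b,(400,300)); a=cv2.resize(a,(400,300));cv2.imwrite('pics/c1.png',np.hstack([a,b])[:,:,::-1])"
```

```text
t 3.4167 pos [ 0.4662 -0.1863  0.071 ] q [-0.6  -0.23  2.17  0.14  1.01  0.9 ]
turn deg [ 0.6 -0.8 -0.5] then shift [ 0.0093 -0.0003 -0.0101]
```

View pics/c1.png

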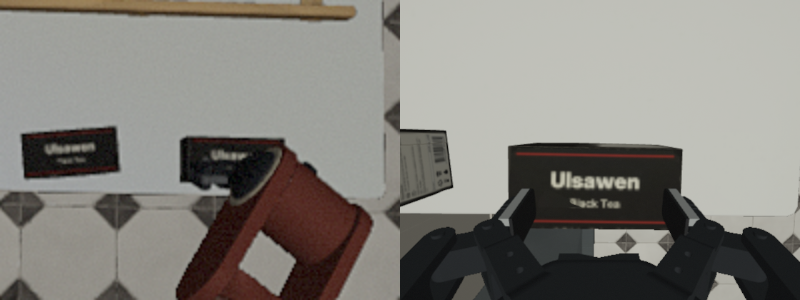

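The wrist view shows the open fingers passing over the box top, with the near edge at row 225 and the tips above it. Open tips stand 13 mm behind the TCP, so the TCP must go lower. I'll back out and redo the push.

Call:
{"fn": "arm_command", "kwargs": {
  "plan": [
    [[-0.01,0,0.01,0,0,0,0.085],[-0.005,0,0.025,0,0,0,0.085],[-0.005,0,0.025,0,0,0,0.085],[0.0,0,0.008,0,0,0,0.085],[0.018,0,0.004,0,0,0,0.085],[0.018,0,0.004,0,0,0,0.085],[0,0,0,0,0,0,0.085]]
  ]
}}

```text
t: 4.1
tool_pos: [0.3959, -0.1896, 0.0429]
tool_rot: [2.445, 0.002, -1.936]
contact_force: [-0.5, 1.2, -1.1]
opening: 0.0849
```

```bash
python3 -c "
from h import *
rel((.418,-.186,.044),tgt(12,.005)); save('top','t1'); save('wrist','w1')
for d in mark_of('top','box_a')[:4]+mark_of('wrist','box_a')[:0]: print(d['conf'],w('top',d['at']).round(3))"
```

```text
t 4.1 pos [ 0.3959 -0.1896  0.0429] q [-0.71 -0.37  2.33  0.17  1.    0.77]
turn deg [ 0.8 -1.2 -0.8] then shift [ 0.0035 -0.0035 -0.0219]
0.85 [0.198 0.366 0.037]
0.77 [ 0.473 -0.185  0.035]
0.63 [0.477 0.035 0.04 ]
```

Call:
{"fn": "arm_command", "kwargs": {
  "plan": [
    [[0.003,-0.002,-0.015,0,-0.6,-0.4,0.085],[0.003,-0.002,-0.015,0,-0.6,-0.4,0.085],[0.0024,0,-0.01,0,0,0,0.085],[0.0024,0,-0.01,0,0,0,0.085],[0.0024,0,-0.01,0,0,0,0.085]]
  ]
}}

```text
t: 4.72
tool_pos: [0.4615, -0.1892, 0.059]
tool_rot: [2.417, 0.018, -1.968]
contact_force: [-33.0, 11.8, 55.5]
opening: 0.0847
```

```bash
python3 -c "
from h import *
rel((.478,-.186,.044),tgt(12,.005)); a=save('scene','s2')[150:270,260:460];b=save('wrist','w2')
b=cv2.resize(b,(400,300)); a=cv2.resize(a,(400,240));a=np.vstack([a,a[:60]]);cv2.imwrite('pics/c2.png',np.hstack([a,b])[:,:,::-1])"
```

```text
t 4.7167 pos [ 0.4615 -0.1892  0.059 ] q [-0.6  -0.2   2.17  0.13  1.01  0.88]
turn deg [ 1.2  0.3 -0.4] then shift [ 0.0181 -0.0031 -0.0131]
```

View pics/c2.png

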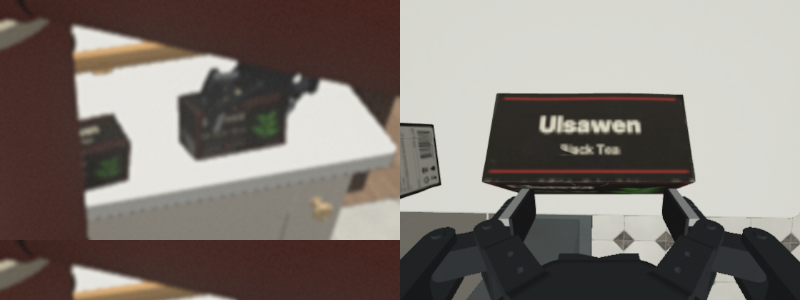

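The wrist view shows the box's near face at row 185 with the fingers pressed against it. The box appears to be part-tipped, so I'll follow its arc forward and slightly up.

Call:
{"fn": "arm_command", "kwargs": {
  "plan": [
    [[-0.002,0,-0.008,0,0,0,0.085],[-0.001,0,-0.009,0,0,0,0.085],[-0.001,0,-0.01,0,0,0,0.085],[-0.001,0,-0.01,0,0,0,0.085],[-0.001,0,-0.01,0,0,0,0.085],[0,0,0,0,0,0,0.085],[0,0,0,0,0,0,0.085]]
  ]
}}

```text
t: 5.4
tool_pos: [0.5183, -0.1913, 0.0846]
tool_rot: [2.428, 0.008, -1.939]
contact_force: [0.3, 0.8, -0.4]
opening: 0.0851
```

```bash
python3 -c "
from h import *
rel((.44,-.186,.1),tgt(12,.005)); a=save('scene','s3')[150:270,260:460];b=save('wrist','w3')
b=cv2.resize(b,(400,300)); a=cv2.resize(a,(400,240));a=np.vstack([a,a[:60]]);cv2.imwrite('pics/c3.png',np.hstack([a,b])[:,:,::-1])"
```

```text
t 5.4 pos [ 0.5183 -0.1913  0.0846] q [-0.54 -0.12  2.05  0.12  1.01  0.95]
turn deg [ 1.4 -0.8 -1.1] then shift [-0.0313 -0.0057  0.0734]
```

View pics/c3.png

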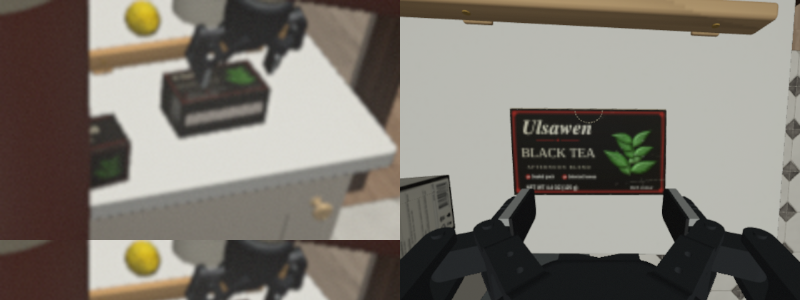

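The right box now lies on its far side, with the white strip visible at (225,105). So the right box is the strip box and the left one must be the round one. Next I tip the left box.

Call:
{"fn": "arm_command", "kwargs": {
  "plan": [
    [[-0.03,0,0,0,0,0,0.085],[-0.015,0,0.015,0,0,0,0.085],[-0.003,-0.026,0.015,-0.6,0,0,0.085],[-0.003,-0.026,0.015,-0.6,0,0,0.085],[-0.003,-0.026,0.015,-0.6,0,0,0.085],[-0.003,-0.026,0.015,-0.6,0,0,0.085],[-0.003,-0.026,0.015,-0.6,0,0,0.085],[-0.003,-0.026,0.015,-0.6,0,0,0.085],[-0.003,-0.026,0.015,0,0,0,0.085],[-0.003,-0.026,0.015,0,0,0,0.085],[0,0,0,0,0,0,0.085]]
  ]
}}

```text
t: 6.42
tool_pos: [0.3465, 0.0154, 0.1099]
tool_rot: [2.386, 0.064, -1.926]
contact_force: [-0.1, -1.4, 0.2]
opening: 0.0852
```

```bash
python3 -c "
from h import *
rel((.40,.040,.046),tgt(12,.09))"
```

```text
t 6.4167 pos [0.3465 0.0154 0.1099] q [-0.19 -0.87  2.5   0.03  1.3   1.29]
turn deg [-0.2 -0.1 -1.9] then shift [ 0.0741 -0.0197 -0.041 ]
```

Call:
{"fn": "arm_command", "kwargs": {
  "plan": [
    [[0,-0.007,-0.02,0,0,-0.6,0.085],[0.015,-0.007,-0.02,0,0,-0.6,0.085],[0.02,-0.006,0,0,0,-0.6,0.085],[0.02,0,0,0,0,0,0.085],[0.019,0,0,0,0,0,0.085],[0,0,0,0,0,0,0.085]]
  ]
}}

```text
t: 6.92
tool_pos: [0.402, 0.0405, 0.0441]
tool_rot: [2.406, 0.104, -1.925]
contact_force: [-2.1, 0.1, 0.4]
opening: 0.085
```

```bash
python3 -c "
from h import *
rel((.435,.038,.046),tgt(12,.09))"
```

```text
t 6.9167 pos [0.402  0.0405 0.0441] q [-0.11 -0.51  2.42  0.05  1.02  1.35]
turn deg [-0.  -0.7 -0.2] then shift [ 0.0049  0.0055 -0.0323]
```

Call:
{"fn": "arm_command", "kwargs": {
  "plan": [
    [[0.004,0.003,-0.016,0,0,0,0.085],[0.004,0.002,-0.015,0,0,0,0.085],[-0.003,0,-0.01,0,0,0,0.085],[-0.006,0,-0.011,0,0,0,0.085],[-0.005,0,-0.011,0,0,0,0.085],[-0.003,0,-0.011,0,0,0,0.085],[-0.001,0,-0.01,0,0,0,0.085],[-0.001,0,-0.01,0,0,0,0.085],[-0.001,0,-0.01,0,0,0,0.085],[0,0,0,0,0,0,0.085],[0,0,0,0,0,0,0.085],[0,0,0,0,0,0,0.085]]
  ]
}}

```text
t: 7.92
tool_pos: [0.5029, 0.0409, 0.0858]
tool_rot: [2.401, 0.097, -1.935]
contact_force: [0.5, 0.2, -0.6]
opening: 0.0854
```

```bash
python3 -c "
from h import *
rel((.44,-.186,.1),tgt(12,.005)); a=save('scene','s4')[150:300,210:410];b=save('wrist','w4')
b=cv2.resize(b,(400,300)); a=cv2.resize(a,(400,300));cv2.imwrite('pics/c4.png',np.hstack([a,b])[:,:,::-1])"
```

```text
t 7.9167 pos [0.5029 0.0409 0.0858] q [-0.08 -0.25  2.16  0.04  1.02  1.39]
turn deg [ 4.5 -0.3  0.7] then shift [-0.0272  0.2265  0.0596]
```

View pics/c4.png

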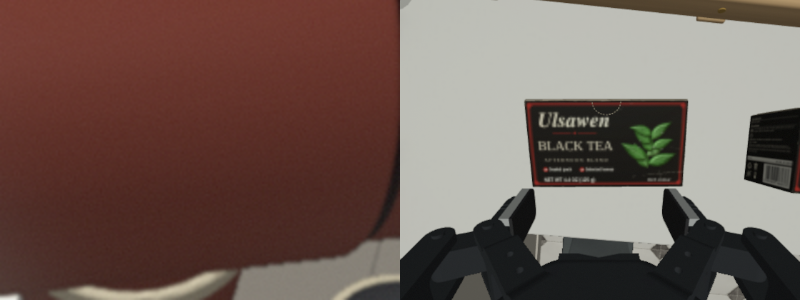

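The left box also lies flipped, with its front face up at wrist (606,143). Now I go behind the strip box and measure both.

Call:
{"fn": "arm_command", "kwargs": {
  "plan": [
    [[-0.03,0,0,0,0,0,0.085],[-0.005,0.028,0.012,0.7,0,0,0.085],[-0.003,0.028,0.012,0.7,0,0,0.085],[-0.003,0.028,0.012,0.7,0,0,0.085],[-0.003,0.028,0.012,0.7,0,0,0.085],[-0.003,0.028,0.012,0.7,0,0,0.085],[-0.003,0.028,0,0.7,0,0,0.085],[0,0.028,0,0,0,0,0.085],[0,0.028,0,0,0,0,0.085],[0,0,0,0,0,0,0.085]]
  ]
}}

```text
t: 8.85
tool_pos: [0.4345, -0.1931, 0.1191]
tool_rot: [2.44, 0.031, -1.976]
contact_force: [0.9, 0.8, 0.2]
opening: 0.0851
```

```bash
cat > m.py <<'E'
from h import *
for cam in('top','wrist','scene'):
    im=save(cam,'m_'+cam)
    for th in('box_a','strip_mark','round_mark'):
        for d in mark_of(cam,th)[:3]: print(cam,th,round(d['conf'],2),w(cam,d['at']).round(4))
    for d in cut_out(cam,'box_a')[:3]:
        m=d['mask'].astype(np.uint8); r=cv2.minAreaRect(np.argwhere(m)[:,::-1].astype(np.float32)); B=cv2.boxPoints(r)
        print(cam,round(d['conf'],2),m.sum(),[onplane(cam,p,.064)[:2].round(3).tolist() for p in B])
rel((.44,-.186,.1),tgt(25,-.01))
E
python3 m.py
```

```text
top box_a 0.86 [ 0.5487 -0.1851  0.0346]
top box_a 0.76 [0.1965 0.3695 0.0341]
top box_a 0.63 [0.5447 0.0394 0.0367]
top strip_mark 0.78 [ 0.508  -0.1833  0.0312]
top round_mark 0.87 [0.5093 0.0357 0.0341]
top 0.89 1379 [[0.172, 0.436], [0.276, 0.337], [0.232, 0.289], [0.129, 0.388]]
top 0.82 1483 [[0.578, -0.109], [0.581, -0.246], [0.507, -0.246], [0.504, -0.11]]
top 0.8 1395 [[0.576, 0.105], [0.589, -0.024], [0.511, -0.031], [0.497, 0.097]]
wrist box_a 0.89 [ 0.5458 -0.1851  0.0324]
wrist strip_mark 0.61 [ 0.5101 -0.1879  0.0309]
wrist round_mark 0.67 [0.5107 0.0342 0.0329]
wrist 0.83 22074 [[0.502, -0.119], [0.581, -0.12], [0.583, -0.245], [0.504, -0.248]]
wrist 0.82 11094 [[0.584, 0.009], [0.59, -0.061], [0.506, -0.066], [0.499, 0.006]]
scene box_a 0.63 [0.1982 0.3691 0.0361]
scene box_a 0.54 [0.3322 0.3966 0.0423]
scene round_mark 0.63 [0.1983 0.3681 0.0015]
scene 0.8 3440 [[0.167, 0.442], [0.283, 0.347], [0.198, 0.28], [0.097, 0.378]]
t 9.6 pos [ 0.4351 -0.1892  0.1187] q [-0.65 -0.36  2.18  0.15  1.17  0.85]
turn deg [ 1.5 13.   1.3] then shift [ 0.019  -0.0033  0.0035]
```

Call:
{"fn": "arm_command", "kwargs": {
  "plan": [
    [[0,0,0,0.7,6.5,0.7,0.085],[0,0,0,0.7,6.5,0.6,0.085],[0.02,-0.002,0.01,0,0,0,0.085],[0.02,-0.001,0.01,0,0,0,0.085],[0,0,0,0,0,0,0.085]]
  ]
}}

```text
t: 10.02
tool_pos: [0.4366, -0.1879, 0.0765]
tool_rot: [2.662, -0.02, -1.667]
contact_force: [-1.5, 0.3, -0.3]
opening: 0.085
```

```bash
python3 -c "
from h import *
rel((.475,-.186,.014),tgt(25,-.01))"
```

```text
t 10.0167 pos [ 0.4366 -0.1879  0.0765] q [-0.74 -0.45  2.36  0.37  0.91  0.66]
turn deg [ 0.2 -0.9 -0.4] then shift [ 0.0728 -0.0023 -0.0084]
```

Call:
{"fn": "arm_command", "kwargs": {
  "plan": [
    [[0.022,-0.001,-0.006,0,-0.4,-0.2,0.085],[0.022,-0.001,-0.004,0,-0.4,-0.2,0.085],[0.02,0,0,0,0,0,0.085],[0.009,0,0,0,0,0,0.085],[0,0,0,0,0,0,0.085]]
  ]
}}

```text
t: 10.43
tool_pos: [0.4821, -0.1893, 0.0188]
tool_rot: [2.656, -0.016, -1.678]
contact_force: [0.5, 0.5, -0.0]
opening: 0.085
```

```bash
python3 -c "
from h import *
rel((.575,-.186,.016),tgt(25,-.01))"
```

```text
t 10.4333 pos [ 0.4821 -0.1893  0.0188] q [-0.66 -0.19  2.28  0.4   0.73  0.66]
turn deg [ 0.2 -0.4 -0.2] then shift [ 0.0418 -0.0043 -0.0829]
```

Call:
{"fn": "arm_command", "kwargs": {
  "plan": [
    [[0.005,-0.002,-0.009,0,0,0,0.085],[0.005,-0.001,-0.009,0,0,0,0.085],[0.005,0,-0.009,0,0,0,0.085],[0.005,0,-0.009,0,0,0,0.085],[0.005,0,-0.009,0,0,0,0.085],[0.005,0,-0.009,0,0,0,0.085],[0.005,0,-0.009,0,0,0,0.085],[0,0,0,0,0,0,0.085]]
  ]
}}

```text
t: 11.1
tool_pos: [0.5582, -0.1875, 0.0195]
tool_rot: [2.653, -0.011, -1.682]
contact_force: [-1.1, 0.3, 0.3]
opening: 0.0851
```

```bash
python3 m.py | grep -v scene
```

```text
top box_a 0.78 [0.1984 0.3688 0.0367]
top box_a 0.76 [0.5479 0.0395 0.037 ]
top box_a 0.7 [ 0.5962 -0.1853  0.0308]
top strip_mark 0.57 [ 0.5629 -0.1845  0.0304]
top round_mark 0.56 [0.5101 0.0362 0.037 ]
top 0.93 1552 [[0.635, -0.109], [0.637, -0.249], [0.554, -0.249], [0.552, -0.11]]
top 0.86 1385 [[0.172, 0.436], [0.276, 0.337], [0.232, 0.289], [0.129, 0.388]]
top 0.78 1364 [[0.575, 0.105], [0.586, -0.023], [0.51, -0.029], [0.499, 0.098]]
wrist strip_mark 0.67 [ 0.5599 -0.1889  0.028 ]
wrist 0.64 56536 [[0.561, -0.124], [0.633, -0.118], [0.632, -0.253], [0.559, -0.246]]
t 11.85 pos [ 0.5561 -0.187   0.0182] q [-0.56 -0.02  2.12  0.36  0.69  0.78]
turn deg [ 0.3 -0.1 -0.1] then shift [-0.1233  0.0002  0.0706]
```

Call:
{"fn": "arm_command", "kwargs": {
  "plan": [
    [[0.005,0,-0.009,0,0,0,0.085],[0.005,0,-0.009,0,0,0,0.085],[0.0035,0,-0.006,0,0,0,0.085],[0.002,0,-0.004,0,0,0,0.085],[0.002,0,-0.004,0,0,0,0.085],[0,0,0,0,0,0,0.085]]
  ]
}}

```text
t: 12.35
tool_pos: [0.592, -0.1876, 0.0167]
tool_rot: [2.644, -0.005, -1.695]
contact_force: [0.4, -0.9, 0.0]
opening: 0.085
```

Call:
{"fn": "arm_command", "kwargs": {
  "plan": [
    [[0.002,0,-0.004,0,0,0,0.085],[0.002,0,-0.004,0,0,0,0.085]]
  ]
}}

```text
t: 12.52
tool_pos: [0.5984, -0.1874, 0.0159]
tool_rot: [2.636, -0.001, -1.706]
contact_force: [-51.7, -0.1, 45.5]
opening: 0.0851
```

Call:
{"fn": "arm_command", "kwargs": {
  "plan": [
    [[-0.002,0,0.006,0,0,0,0.085],[-0.006,0,0.014,0,0,0,0.085],[-0.012,0,0.02,0,0,0,0.085],[-0.02,0,0.02,0,0,0,0.085],[-0.02,0,0.02,0,0,0,0.085],[-0.02,0,0.02,0,0,0,0.085],[0,0,0,0,0,0,0.085]]
  ]
}}

```text
t: 13.1
tool_pos: [0.4723, -0.1875, 0.0487]
tool_rot: [2.636, 0.001, -1.704]
contact_force: [-0.2, 0.1, 0.0]
opening: 0.0852
```

```bash
python3 m.py | grep -v scene; python3 -c "
from h import *
b=cv2.imread('pics/m_wrist.png');a=cv2.imread('pics/m_top.png')[125:245,230:430]
cv2.imwrite('pics/c5.png',np.hstack([cv2.resize(a,(400,300)),cv2.resize(b,(400,300))]))
rel((.54,-.10,.18),R.from_euler('z',1.571)*tgt(0))"
```

```text
top box_a 0.93 [0.1991 0.3684 0.0373]
top box_a 0.8 [0.5498 0.0383 0.0369]
top box_a 0.75 [ 0.6402 -0.1874  0.0349]
top strip_mark 0.74 [ 0.6    -0.1813  0.0286]
top strip_mark 0.19 [ 0.6401 -0.1865  0.0355]
top round_mark 0.64 [0.5088 0.0379 0.0376]
top round_mark 0.4 [ 0.677  -0.0581  0.0225]
top 0.87 1324 [[0.173, 0.435], [0.275, 0.338], [0.231, 0.291], [0.13, 0.387]]
top 0.63 1494 [[0.67, -0.114], [0.672, -0.247], [0.592, -0.246], [0.589, -0.115]]
top 0.59 1317 [[0.573, 0.105], [0.586, -0.022], [0.511, -0.029], [0.498, 0.097]]
wrist strip_mark 0.94 [ 0.5998 -0.1873  0.0292]
wrist 0.97 5520 [[0.57, -0.045], [0.57, -0.07], [0.503, -0.077], [0.503, -0.054]]
wrist 0.57 19493 [[0.564, -0.126], [0.615, -0.123], [0.615, -0.248], [0.564, -0.246]]
t 13.85 pos [ 0.4743 -0.1874  0.0478] q [-0.66 -0.27  2.28  0.35  0.82  0.7 ]
turn deg [0.7 0.8 0.3] then shift [-0.0618 -0.001   0.0091]
t 13.85 pos [ 0.4743 -0.1874  0.0478] q [-0.66 -0.27  2.28  0.35  0.82  0.7 ]
turn deg [-88.4 -18.9 -18.9] then shift [-0.1322  0.0657 -0.0874]
```

View pics/c5.png

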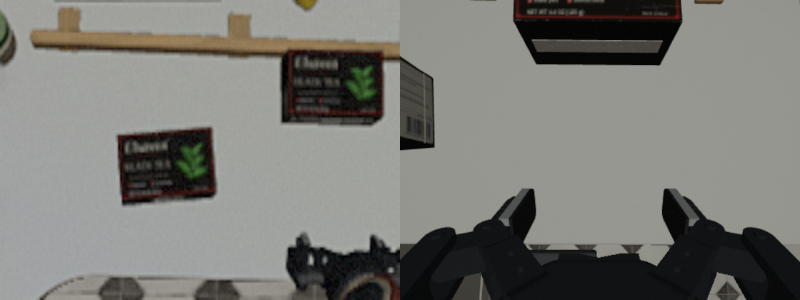

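The strip box now lies against the rail. The strip mark reads x≈0.600, so its far face is at 0.671, matching the rail, and it looks parallel in the top view at (335,85). Next I rise, turn the hand 90° and go to the right end of the round box.

Call:
{"fn": "arm_command", "kwargs": {
  "plan": [
    [[-0.03,0,-0.012,0,0,0,0.04],[-0.03,0,-0.012,0,0,0,0.04],[-0.03,0,-0.012,0,0,0,0.04],[0,0,0,-6.8,0,0,0.04],[0,0,0,-6.8,0,0,0.04],[0,0,0,-6.8,0,0,0.04],[0,0,0,-6.8,0,0,0.04],[0,0,0,-6.8,0,0,0.04],[0,0,0,-6.8,0,0,0.04],[0,0,0,-6.8,0,0,0.04],[0,0,0,-6.8,0,0,0.04],[0,0,0,-6.8,0,0,0.04],[0,0,0,-6.8,0,0,0.04],[0,0,0,-6.8,0,0,0.04],[0,0,0,-6.8,0,0,0.04],[0,0,0,-6.8,0,0,0.04]]
  ]
}}

```text
t: 15.18
tool_pos: [0.4695, -0.1871, 0.1497]
tool_rot: [1.338, 0.91, -0.866]
contact_force: [-0.3, -0.2, 1.5]
opening: 0.0399
```

```bash
cat >> h.py <<'E'
def side(tilt):
    s,c=np.sin(np.radians(tilt)),np.cos(np.radians(tilt))
    return R.from_matrix(np.array([[s,0,-c],[c,0,s],[0,-1,0]]).T)
E
python3 -c "
from h import *
rel((.548,-.085,.14),side(12))"
```

```text
t 15.1833 pos [ 0.4695 -0.1871  0.1497] q [-0.67 -0.44  2.22  0.3   1.05 -0.83]
turn deg [  2.8   0.3 -12.1] then shift [ 0.0258  0.0748 -0.1021]
```

Call:
{"fn": "arm_command", "kwargs": {
  "plan": [
    [[0,0,0,1.4,0,-6,0.04],[0,0,0,1.4,0,-6,0.04],[0.006,0.02,-0.026,0,0,0,0.04],[0.006,0.02,-0.026,0,0,0,0.04],[0.006,0.02,-0.026,0,0,0,0.04],[0.006,0.016,-0.024,0,0,0,0.04],[0,0,0,0,0,0,0.04]]
  ]
}}

```text
t: 15.77
tool_pos: [0.5511, -0.0825, 0.1396]
tool_rot: [1.295, 1.05, -1.065]
contact_force: [-0.1, 0.3, -0.4]
opening: 0.04
```

```bash
python3 -c "
from h import *
rel((.550,-.08,.024),side(12))"
```

```text
t 15.7667 pos [ 0.5511 -0.0825  0.1396] q [-0.31 -0.17  1.99  0.06  1.12 -0.32]
turn deg [-0.2  0.5  0.3] then shift [ 0.1128 -0.0251 -0.0025]
```

Call:
{"fn": "arm_command", "kwargs": {
  "plan": [
    [[0.028,-0.006,0,0,0,0,0.04],[0.028,-0.006,0,0,0,0,0.04],[0.028,-0.006,0,0,0,0,0.04],[0.026,-0.006,0,0,0,0,0.04],[0,0,0,0,0,0,0.04],[0,0,-0.015,0,0,0,0.04],[0,0,-0.015,0,0,0,0.04],[0,0,-0.012,0,0,0,0.04],[0,0,-0.012,0,0,0,0.04],[0,0,-0.012,0,0,0,0.04],[0,0,-0.012,0,0,0,0.04],[0,0,0,0,0,0,0.04]]
  ]
}}

```text
t: 16.77
tool_pos: [0.555, -0.0067, 0.0324]
tool_rot: [1.293, 1.039, -1.06]
contact_force: [-0.7, -0.3, 0.8]
opening: 0.0403
```

```bash
python3 m.py | grep -v scene; python3 -c "
from h import *
rel((.550,.23,.024),side(12))"
```

```text
top box_a 0.93 [0.1996 0.3659 0.034 ]
top box_a 0.68 [ 0.6378 -0.1857  0.0313]
top box_a 0.6 [0.551  0.0718 0.0353]
top strip_mark 0.56 [ 0.5999 -0.186   0.0358]
top round_mark 0.87 [0.5102 0.0747 0.0356]
top 0.9 853 [[0.51, 0.136], [0.587, 0.134], [0.584, 0.042], [0.507, 0.044]]
top 0.82 1340 [[0.172, 0.434], [0.273, 0.337], [0.231, 0.291], [0.13, 0.387]]
top 0.81 1499 [[0.67, -0.114], [0.672, -0.247], [0.592, -0.246], [0.589, -0.115]]
wrist box_a 0.73 [0.5464 0.0713 0.0312]
wrist box_a 0.35 [ 0.6721 -0.0691  0.0219]
wrist box_a 0.3 [0.5124 0.0704 0.0308]
wrist round_mark 0.88 [0.5117 0.0687 0.0293]
wrist 0.9 1047 [[0.596, -0.056], [0.603, -0.049], [0.636, -0.092], [0.628, -0.099]]
wrist 0.79 53634 [[0.514, 0.099], [0.584, 0.104], [0.596, 0.001], [0.505, 0.012]]
t 17.5167 pos [ 0.5545 -0.0077  0.0308] q [-0.16 -0.03  2.06  0.02  0.89 -0.16]
turn deg [90.1 10.7  9.5] then shift [-0.1103  0.1795  0.0729]
t 17.5167 pos [ 0.5545 -0.0077  0.0308] q [-0.16 -0.03  2.06  0.02  0.89 -0.16]
turn deg [-0.1  0.9 -0.1] then shift [ 0.0057 -0.0058 -0.2377]
```

Call:
{"fn": "arm_command", "kwargs": {
  "plan": [
    [[0.001,-0.001,-0.013,0,0,0,0.04],[0.001,-0.001,-0.013,0,0,0,0.04],[0.001,-0.001,-0.013,0,0,0,0.04],[0,0,-0.013,0,0,0,0.04],[0,0,-0.013,0,0,0,0.04],[0,0,-0.013,0,0,0,0.04],[0,0,-0.013,0,0,0,0.04],[0,0,-0.013,0,0,0,0.04],[0,0,-0.013,0,0,0,0.04],[0,0,-0.013,0,0,0,0.04],[0,0,-0.013,0,0,0,0.04],[0,0,-0.013,0,0,0,0.04],[0,0,-0.013,0,0,0,0.04],[0,0,-0.012,0,0,0,0.04],[0,0,-0.008,0,0,0,0.04],[0,0,0,0,0,0,0.04]]
  ]
}}

```text
t: 18.85
tool_pos: [0.563, 0.1779, 0.0316]
tool_rot: [1.28, 1.01, -1.059]
contact_force: [-0.1, -0.7, -0.3]
opening: 0.04
```

```bash
python3 m.py | grep -v scene; python3 -c "
from h import *
for cam in('top','scene'):
  save(cam,'x')
  for th in('bookend_face','spice_c','salt_c'):
    for d in mark_of(cam,th)[:1]: print(cam,th,d['conf'],w(cam,d['at']).round(4))"
```

```text
top box_a 0.81 [0.559  0.2557 0.0374]
top box_a 0.67 [0.2008 0.367  0.0364]
top box_a 0.64 [ 0.6366 -0.1868  0.034 ]
top strip_mark 0.56 [ 0.5985 -0.1834  0.0315]
top 0.76 494 [[0.592, 0.318], [0.594, 0.205], [0.518, 0.203], [0.516, 0.315]]
top 0.73 1310 [[0.172, 0.434], [0.273, 0.337], [0.231, 0.291], [0.13, 0.387]]
top 0.62 1486 [[0.67, -0.114], [0.672, -0.247], [0.592, -0.246], [0.589, -0.115]]
wrist box_a 0.85 [0.5539 0.2553 0.0324]
wrist round_mark 0.66 [0.5205 0.2549 0.0313]
wrist 0.97 55534 [[0.521, 0.283], [0.591, 0.288], [0.605, 0.182], [0.511, 0.195]]
t 19.6 pos [0.5629 0.1767 0.0314] q [ 0.22  0.06  1.97 -0.12  0.89  0.29]
turn deg [90.6 11.   7.7] then shift [-0.1126  0.3639  0.0791]
top bookend_face 0.72 [0.5587 0.377  0.0506]
top spice_c 0.84 [0.6812 0.2727 0.0569]
top salt_c 0.79 [0.3369 0.3904 0.0431]
scene bookend_face 0.59 [0.556  0.3777 0.0532]
scene salt_c 0.56 [0.3311 0.3946 0.0434]
```

Call:
{"fn": "arm_command", "kwargs": {
  "plan": [
    [[0,0,-0.012,0,0,0,0.04],[0,0,-0.012,0,0,0,0.04],[0,0,-0.01,0,0,0,0.04],[0,0,-0.006,0,0,0,0.04],[0,0,-0.005,0,0,0,0.04],[0,0,0,0,0,0,0.04]]
  ]
}}

```text
t: 20.5
tool_pos: [0.5648, 0.2224, 0.0309]
tool_rot: [1.277, 1.004, -1.06]
contact_force: [1.3, -1.5, 0.5]
opening: 0.0399
```

Call:
{"fn": "arm_command", "kwargs": {
  "plan": [
    [[0,0,-0.004,0,0,0,0.04],[0,0,-0.003,0,0,0,0.04]]
  ]
}}

```text
t: 20.67
tool_pos: [0.5651, 0.2294, 0.0309]
tool_rot: [1.276, 1.003, -1.06]
contact_force: [-0.5, -4.5, 3.8]
opening: 0.04
```

Call:
{"fn": "arm_command", "kwargs": {
  "plan": [
    [[0,0,-0.003,0,0,0,0.04],[0,0,-0.002,0,0,0,0.04]]
  ]
}}

```text
t: 20.83
tool_pos: [0.5654, 0.2336, 0.0309]
tool_rot: [1.273, 1.001, -1.061]
contact_force: [-0.2, -13.8, 5.8]
opening: 0.0405
```

Force is rising, so the box is against the plate. I'll back off and check.

Call:
{"fn": "arm_command", "kwargs": {
  "plan": [
    [[0,0,0.01,0,0,0,0.04],[0,0,0.025,0,0,0,0.04],[0,0,0.03,0,0,0,0.04],[-0.025,0,0.025,0,0,0,0.04],[-0.03,0,0.03,0,0,0,0.04],[-0.03,0,0.03,0,0,0,0.04],[-0.02,-0.02,0.03,0,0,0,0.04],[0,-0.02,0.03,0,0,0,0.04],[0,0,0,0,0,0,0.04]]
  ]
}}

```text
t: 21.58
tool_pos: [0.4963, 0.0243, 0.1323]
tool_rot: [1.276, 1.015, -1.057]
contact_force: [-0.4, 0.3, -0.3]
opening: 0.0399
```

```bash
python3 m.py; python3 -c "
from h import *
save('top','x')
for th in('bookend_face','spice_c','salt_c','lemon_c'):
    for d in mark_of('top',th)[:2]: print(th,d['conf'],w('top',d['at']).round(4))
o=ctrl.get_obs();print(o['tool_pos'],o['contact_force'])
a=cv2.imread('pics/m_top.png')[95:285,160:440];b=cv2.imread('pics/m_scene.png')[130:320,110:390]
cv2.imwrite('pics/fin.png',np.hstack([cv2.resize(a,(400,272)),cv2.resize(b,(400,272))]))"
```

```text
top box_a 0.85 [0.5631 0.311  0.0373]
top box_a 0.71 [ 0.6373 -0.1872  0.0349]
top box_a 0.68 [0.2014 0.3708 0.038 ]
top strip_mark 0.93 [ 0.6009 -0.1832  0.0301]
top round_mark 0.56 [0.5219 0.314  0.0355]
top round_mark 0.48 [0.5614 0.3124 0.0386]
top 0.97 1523 [[0.67, -0.114], [0.672, -0.247], [0.589, -0.246], [0.586, -0.115]]
top 0.76 1370 [[0.171, 0.435], [0.275, 0.336], [0.231, 0.288], [0.127, 0.387]]
wrist 0.87 877 [[0.607, -0.13], [0.622, -0.118], [0.678, -0.193], [0.661, -0.207]]
scene box_a 0.73 [0.2017 0.3672 0.0352]
scene round_mark 0.68 [0.1994 0.3694 0.0039]
scene 0.94 2354 [[0.168, 0.443], [0.249, 0.369], [0.165, 0.305], [0.096, 0.38]]
t 22.3333 pos [0.4988 0.0278 0.1326] q [-0.08 -0.33  2.14 -0.02  1.1  -0.08]
turn deg [91.1 11.   8. ] then shift [0.0057 0.2144 0.0651]
bookend_face 0.7 [0.5606 0.3776 0.0522]
bookend_face 0.58 [ 0.6365 -0.1852  0.0312]
spice_c 0.73 [0.682  0.2734 0.0562]
salt_c 0.48 [0.3378 0.392  0.0443]
lemon_c 0.51 [ 0.7606 -0.1485  0.0274]
[0.49874928 0.02757339 0.13279283] [-0.10320914 -0.0589062   0.17596779]
```

View pics/fin.png

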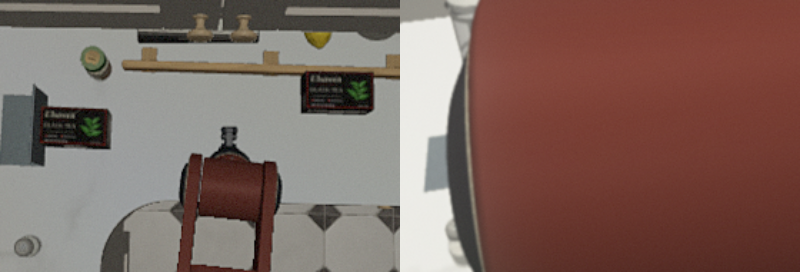

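The top view shows the round box against the plate at (75,128) and the strip box against the rail at (338,92). The jar, lemon and salt shaker have not moved, and the hand is clear.

```bash
python3 -c "
from station import finish_job
print(finish_job())"
```

```text
the job is handed in; nothing more can be done
None
```

I tipped both boxes onto their far sides, slid the strip box (the right-hand one) back to the rail and pushed the round-sticker box left against the bookend plate. The job was handed in at about 22 s of the 64 s, and no verdict was reported.

**Last checks, from the top camera:**
- **Strip box:** its strip reads x≈0.600, which puts its far face at about 0.671, level with the rail, and it looks parallel.
- **Round-sticker box:** its centre is about 66 mm from the plate face (65 mm would be touching, 55–79 mm allowed). It looks square to the plate and is within about 5 mm of mid-plate front to back.
- **Left alone:** the jar, salt shaker and lemon read within about 5 mm of where they started. The hand was clear of everything, at near-zero force.

**What went wrong or disagreed:**
- My first tipping push passed over the box top because the open fingertips sit 13 mm behind the tool point. I backed out and repeated it lower.
- Wrist force reached about 65 N while tipping the first box and about 69 N when the strip box met the rail, both under the 120 N limit.
- The arm blocked the scene camera at the end, so it could not confirm the final positions, and it reported the green look-alike as a box. I discarded those readings.

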